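# Load the recorder drum and wind its clock

## Task

Take the tall drum off its slanted peg on the wooden stand and lower it gently, not dropping it, over the upright spindle of the grey clock unit until it sits flat on the steel disc. Then wind the key on the same unit clockwise (seen from above) until it comes to its stop, and let go. Leave the short drum, the jar, the beaker and the logbook where they are.

Things in the scene. Friction and masses are not known exactly. Their poses are not given: they have to be found in the camera images.
- tall_drum: The drum to load: aluminium-flanged spool, paper-covered, 0.2-0.4 kg, 135 mm long. Origin: centre of its underside. Along its z: flange 86 mm in diameter (0-6), barrel 74 mm (6-79), flange 86 mm (79-85), round grip hub 36 mm (85-135); a 23 mm bore runs right through. It starts on one of the stand's pegs, z leaning 25 degrees from vertical to the stand's -x (robot) side.
- tall_drum_hub (a point): The grip point on the tall drum: on its axis inside the hub, 112 mm above its underside (23 mm below the hub's end), axes as the drum's.
- short_drum: A drum of the same make on the other peg, not wanted now: the same diameters but its barrel part ends at 45 mm and its hub at 95 mm. Origin: centre of its underside, z along its axis.
- stand: Wooden stand, 140 x 300 mm (x, y), fixed. Origin: centre of its underside. Its sloping board (25 degrees from level, middle 62 mm high, higher at +x) faces the robot and has two steel pegs square to it at y = +75 and -75 mm, 18 mm in diameter, 35 mm long, ends tapered. Either drum may be on either peg.
- clock: Grey painted clock unit, a flat box 140 x 280 x 50 mm (x, y, z), fixed to the bench. Origin: centre of its underside. On its top stand the seat disc with the spindle (y = +75 mm) and the winding key (y = -75 mm).
- spindle_foot (a point): Centre of the top face of the seat disc (80 mm in diameter), 55 mm above the bench, where the centre of the drum's underside belongs. z up along the spindle.
- spindle_tip (a point): Tip of the upright steel spindle, 65 mm above the seat disc. The spindle is 18 mm in diameter, tapering to 7 mm over its last 13 mm.
- key_grip (a point): Middle of the winding key's wing: an upright brass plate 60 mm long (along its own x), 10 mm thick (y) and 30 mm high (z), on a vertical shaft through this point; the point is 93 mm above the bench, the wing's top at 108 mm. It turns with the key.
- key (a joint): Turn of the winding key, rad: grows clockwise seen from above, from 0 (run down) to the stop at 3.4 (fully wound). It stays where it is left; it resists with 0.1 to 0.15 N m. At 0 the wing lies along the clock unit's x; at q it is turned -q about z.
- reagent_jar: Amber glass jar with a black cap, 64 mm in diameter, 125 mm high, bystander. Origin: centre of its underside.
- steel_beaker: Steel beaker, 84 mm across the rim, 95 mm high, bystander. Origin: centre of its underside.
- logbook: Closed dark logbook lying flat, 106 x 150 x 28 mm, bystander. Origin: centre of its underside.
There are look-alikes about, which are no part of the job. What is shaped like the tall_drum but green or purple is not meant.

How it is judged:
By the outcome, as a careful person would: the job done as asked, in the order asked, and still so for the second after the job is handed in, with the robot touching nothing.
It also fails if it takes over 70 s, if anything falls off the work surface, if the arm or the gripper's body presses on something with over 40 N, if the wrist force passes 120 N, or if a joint passes its speed limit or range.

## Robot

A 6-joint arm with a two-finger parallel gripper is mounted at the origin on the work surface. World frame = base frame: x ahead of the robot, y to its left, z up, the work surface at z = 0. Lengths are in mm, angles in rad, forces in N, time in s.
With the tool pointing down it reaches from about 325 to 900 mm from the base axis. Payload 6.1 kg.
Tool frame: the origin (TCP) lies midway between the tips of the shut fingers; the grasp point (between the pads) lies 19 mm behind it; z points along the fingers, y is the line along which they close (so a half turn about z gives the same grasp; the last joint's range is limited). The gripper opens to 85 mm and grips with 20 to 120 N. Pads are 22 mm wide; open, the fingers measure 114 mm over their backs; the gripper's body (76 mm by 85 mm) begins 54 mm behind the grasp point. The pads swing forward as they close: fully open they stand 13 mm farther back than shut.
Start: joints at [-1.427, 0.22, 1.526, -0, 1.395, -0.126], TCP at [166.58, -602.384, 231.3] pointing down, gripper open.
Joint ranges: [-2.98, 2.98], [-0.91, 2.08], [0.09, 2.57], [-1.24, 4.39], [0.2, 2.65], [-2.68, 2.68]. Speed limits (rad/s): [2.57, 2.57, 3.01, 3.14, 3.14, 3.14].

## Interface

Orientations are given as [roll, pitch, yaw] about the fixed x, y, z axes, in that order (R = Rz(yaw) Ry(pitch) Rx(roll)).
In Python, from workcell import ctrl, viewer gives the robot as it stands. The module is installed in compiled form; this text tells all that it offers.
- The arm moves only by the shell command python3 -m creep 'ROWS' [FORCE]. ROWS is JSON, a list that holds one entry, the list of rows, each a list of 5 numbers: the finger opening in cm, from 0 to 8.54, then the shift along the tool's x, y, z in cm, then the turn about the tool's z in rad. In form: [[[hand, dx, dy, dz, spin], ...]]. A call has 1 to 20 rows; each row shifts and turns the commanded pose from where the row before left it, along the tool's axes as they then stand; what a row does not reach is not made up. A row lasts 1/12 s, in which the tool goes at most 41.7 mm and 7.16 degrees, less where a joint would pass 70% of its speed; a pose out of reach is approached as far as the arm can. A call with a gripper value outside its range is refused whole. The fingers move at their own pace and stop on an object; FORCE is the grip in N (left out, the last holds). Time passes only in rows, so rows that do not move let the fingers close. It gives the time, the measured TCP pose, the force, the opening and the grip force at its end, in the units of the state.
- ctrl.observe(): the state, without advancing time (a new reading comes with each control period).
- viewer.snapshot(name): name is "scene" or "top" or "wrist"; returns a dict with "image" (420x560x3 uint8, red, green, blue), "fx", "fy", "cx", "cy" (pixels), "view" (4x4, takes a point from world to camera coordinates). Camera axes: x right, y down, z forward; pixel columns grow to the right and rows downward; lengths in mm; the calibration is good to about 2 mm. A picture is of the moment at which its call begins. There is no depth.
- ctrl.close_job(): hands the job in; it is judged then, once.
The state is a dict: "time_s": time; "qpos": joint angles; "joint_vel": joint speeds; "joint_torque": joint torques, N m; "tcp_pos": TCP position; "orientation": TCP orientation; "wrist_force": force on the tool from outside, world axes, zero at the start; "ft_torque": the same for the moment, N m; "opening": opening from 0.0 (shut) to 1.0 (fully open); "finger_force": force on a finger pad.
Only numpy, scipy, OpenCV 4.12 (cv2) and the standard library are available. Lean on these libraries where they do the work, as an engineer would, in place of code of your own. Each camera call takes 0.05 s, during which the arm holds its last target. There are 200 camera calls.

## Working session

There is one attempt and no reset: what is moved stays moved. The work goes in short steps, Python scripts to look and compute and a shell command to move; the robot and the scene stay as the last step left them, time stands still between calls to the robot, and variables do not carry over. Pictures are saved under pics/ and viewed, at most 10 in all, crops included, and the job is handed in when it is done.

```bash
mkdir -p pics
cat > h.py <<'E'
import numpy as np,cv2,pickle
from workcell import ctrl,viewer
def snap(n,f):
    s=viewer.snapshot(n); pickle.dump({k:(np.array(v) if k!='x' else v) for k,v in s.items()},open(f'pics/{f}.pkl','wb'))
    cv2.imwrite(f'pics/{f}.png',np.ascontiguousarray(np.array(s['image'])[:,:,::-1])); return s
def load(f): return pickle.load(open(f'pics/{f}.pkl','rb'))
def ray(s,u,v):
    V=np.array(s['view']);R=V[:3,:3];c=-R.T@V[:3,3]
    d=R.T@np.array([(u-s['cx'])/s['fx'],(v-s['cy'])/s['fy'],1]);return c,d
def atz(s,u,v,z):
    c,d=ray(s,u,v);return c+d*(z-c[2])/d[2]
def proj(s,p):
    V=np.array(s['view']);q=V[:3,:3]@np.array(p)+V[:3,3];return np.array([s['fx']*q[0]/q[2]+s['cx'],s['fy']*q[1]/q[2]+s['cy']])
E
python3 - <<'E'
from h import *
for n in('scene','top'):
    s=snap(n,n+'0');c,d=ray(s,280,210);print(n,c.round(),(d/np.linalg.norm(d)).round(2),s['fx'])
import numpy as np
a=cv2.imread('pics/scene0.png');b=cv2.imread('pics/top0.png')
print(ctrl.observe())
E
```

```text
scene [1164. -551. 1281.] [-0.44  0.43 -0.79] 540.513580680772
top [ 382.  110. 1142.] [ 0.16  0.01 -0.99] 476.3104231555484
{'time_s': 0.1, 'qpos': array([-1.42711781e+00,  2.21192227e-01,  1.52747328e+00, -3.14911210e-05,
        1.39471107e+00, -1.26104976e-01]), 'joint_vel': array([ 0.00031113, -0.00146614, -0.00230935,  0.00027704, -0.00061656,
        0.00042935]), 'joint_torque': array([ 7.56979771e-04, -4.98247576e+01, -3.90546513e+01, -2.45109168e-04,
        5.67648633e-03,  1.37299145e-05]), 'tcp_pos': array([ 166.48192962, -601.85800615,  230.29318159]), 'orientation': array([-3.13981900e+00, -1.93617600e-04,  2.69788863e-01]), 'wrist_force': array([ 0.3451978 ,  0.97384408, -0.27191042]), 'ft_torque': array([-0.04539799, -0.01955935,  0.00855857]), 'finger_force': 0.0, 'opening': 1.0019026187774576}
```

View pics/scene0.png

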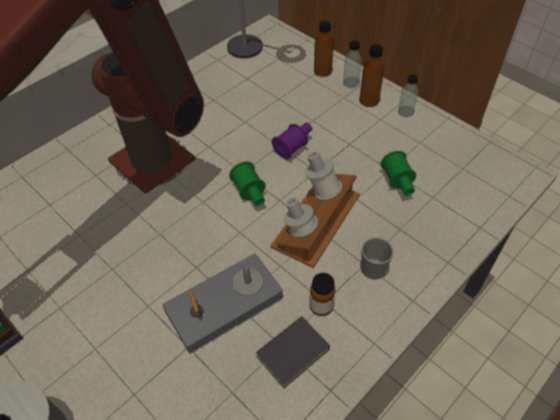

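View pics/top0.png

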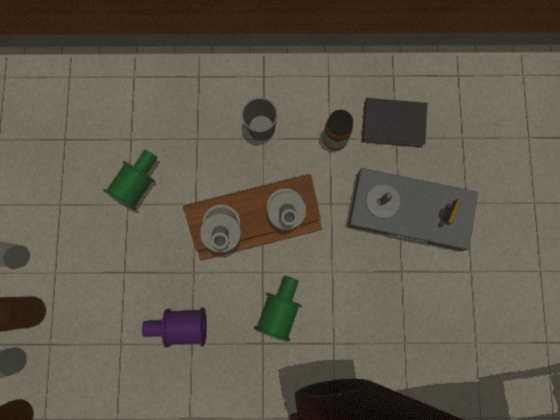

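Scene view: the stand is near (318,215) and carries two pale drums, at (323,175) and (300,218). The clock is at (222,300) with its spindle at (247,275) and key at (195,305). The look-alikes are green (248,183) and (398,172) and purple (292,141). The wanted drum looks like the one at scene (323,175), top (220,232). I'll check that in a crop.

Run:
```python
import cv2,numpy as np
a=cv2.imread('pics/scene0.png')[140:270,260:370];b=cv2.imread('pics/top0.png')[160:265,175:485]
a=cv2.resize(a,None,fx=4,fy=4,interpolation=3)
b=cv2.resize(b,None,fx=2.5,fy=2.5,interpolation=3)
cv2.imwrite('pics/c1.png',np.clip(a*1.6,0,255).astype('uint8'));cv2.imwrite('pics/c2.png',np.clip(b*1.6,0,255).astype('uint8'))
```

```text
(no output)
```

View pics/c1.png

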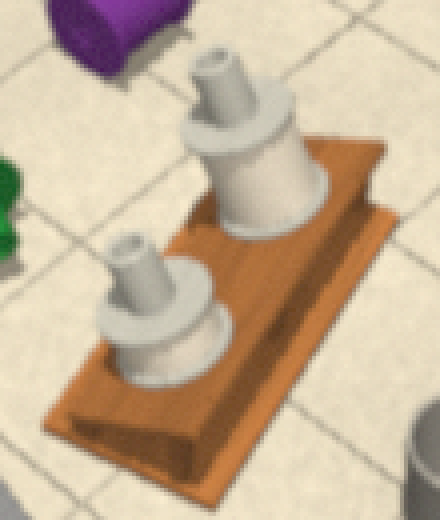

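View pics/c2.png

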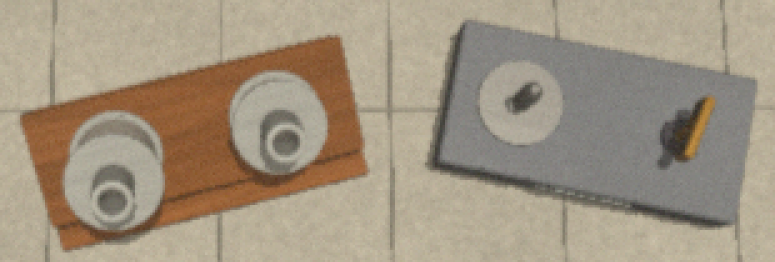

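The crop confirms it: the drum at scene (323,175) is the tall one, with a long barrel and its hub end at c1 (214,62). The one at (300,218) is short. In c2, the tall hub end is at (112,199), the seat disc at (521,103), and the key wing runs from (712,98) to (690,158).

Run:
```python
from h import *
S=load('scene0');T=load('top0')
c1=lambda x,y:(260+x/4,140+y/4); c2=lambda x,y:(175+x/2.5,160+y/2.5)
def tri(a,b):
    A=[];B=[]
    for s,p in((S,a),(T,b)):
        c,d=ray(s,*p);d/=np.linalg.norm(d);P=np.eye(3)-np.outer(d,d);A.append(P);B.append(P@c)
    x=np.linalg.lstsq(np.vstack(A),np.hstack(B),rcond=None)[0];return x.round(1)
print('tall hub end',tri(c1(214,62),c2(112,199)))
print('short hub end',tri(c1(129,246),c2(285,142)))
cl=[atz(T,*c2(*p),50)[:2] for p in((462,20),(757,77),(735,223),(430,165))];cl=np.array(cl);print('clock',cl.round(),np.linalg.norm(np.diff(cl,axis=0),axis=1).round())
m=cl.mean(0);d=cl[0]-cl[1]+cl[3]-cl[2];psi=np.arctan2(-d[0],d[1]);print(m,psi)
yv=np.array([-np.sin(psi),np.cos(psi)]);print('foot,key from box',m+75*yv,m-75*yv)
print('disc',atz(T,*c2(521,103),55));
w=np.array([atz(T,*c2(*p),106) for p in((708,98),(694,157))]);print('wing',w.round(),w.mean(0).round())
st=np.array([atz(T,*c2(*p),z)[:2] for p,z in(((22,117),0),((340,37),0),((367,173),0),((65,250),0))]);print('stand',st.round(),np.linalg.norm(np.diff(st,axis=0),axis=1).round(),st.mean(0))
d=st[0]-st[1]+st[3]-st[2];print('stand yaw',np.arctan2(-d[0],d[1]))
```

```text
tall hub end [480.4 244.9 177.3]
short hub end [532.1 104.  143.3]
clock [[ 660.  -66.]
 [ 605. -340.]
 [ 468. -310.]
 [ 523.  -32.]] [280. 139. 283.]
[ 563.92585264 -186.86277376] -0.19725219672708016
foot,key from box [ 578.62401919 -113.31711516] [ 549.22768608 -260.40843237]
disc [ 579.70769686 -117.22997784   55.        ]
wing [[ 574. -272.  106.]
 [ 522. -256.  106.]] [ 548. -264.  106.]
stand [[578. 357.]
 [656.  47.]
 [522.  22.]
 [448. 312.]] [320. 137. 299.] [551.01801053 184.59330859]
stand yaw 0.24769056254906296
```

Measured positions agree with the given sizes: pegs 149 mm apart, clock 280 x 139 mm. Targets:
- Tall hub point ≈ (490, 247, 158), stand yaw 0.24.
- Spindle ≈ (579, -115).
- Key ≈ (548, -262).

I'll start moving now.

```bash
python3 -m creep '[[[8.5,1.8,-2.44,0,-0.0015],[8.5,1.8,-2.44,0,-0.0015],[8.5,1.8,-2.44,0,-0.0015],[8.5,1.8,-2.44,0,-0.0015],[8.5,1.8,-2.44,0,-0.0015],[8.5,1.8,-2.44,0,-0.0015],[8.5,1.8,-2.44,0,-0.0015],[8.5,1.8,-2.44,0,-0.0015],[8.5,1.8,-2.44,0,-0.0015],[8.5,1.8,-2.44,0,-0.0015],[8.5,1.8,-2.44,0,-0.0015],[8.5,1.8,-2.44,0,-0.0015],[8.5,1.8,-2.44,0,-0.0015],[8.5,1.8,-2.44,0,-0.0015],[8.5,1.8,-2.44,0,-0.0015],[8.5,1.8,-2.44,0,-0.0015],[8.5,1.8,-2.44,0,-0.0015],[8.5,1.8,-2.44,0,-0.0015],[8.5,1.8,-2.44,0,-0.0015],[8.5,1.8,-2.44,0,-0.0015]]]' 20
```

```text
time_s: 1.77
tcp_pos: [375.4, -31.5, 231.1]
orientation: [3.142, -0.0, 0.3]
wrist_force: [0.7, -0.8, 0.2]
opening: 0.994
finger_force: 0.0
```

```bash
cat >> h.py <<'E'
def go(x,y,z,yaw=None):
    o=ctrl.observe();p=o['tcp_pos'];w=o['orientation'][2];d=np.array([x,y,z])-p
    print('tcp',p.round(1),'yaw',w.round(3),'F',o['wrist_force'].round(1),'op',round(o['opening'],3),'t',o['time_s'])
    print('cm dx %.2f dy %.2f dz %.2f'%tuple(np.array([d[0]*np.cos(w)+d[1]*np.sin(w),d[0]*np.sin(w)-d[1]*np.cos(w),-d[2]])/10),'spin',None if yaw is None else round((w-yaw+np.pi/2)%np.pi-np.pi/2,3),'q6',o['qpos'][5].round(2))
E
python3 -c "
from h import *
go(490,247,230,.24)"
```

```text
tcp [375.4 -31.5 231.1] yaw 0.3 F [ 0.7 -0.8  0.2] op 0.994 t 1.7667
cm dx 19.18 dy -23.22 dz 0.11 spin 0.06 q6 0.98
```

```bash
python3 -m creep '[[[8.5,0,0,0,0.06],[8.5,1.94,-2.2,0,0],[8.5,1.94,-2.2,0,0],[8.5,1.94,-2.2,0,0],[8.5,1.94,-2.2,0,0],[8.5,1.94,-2.2,0,0],[8.5,1.94,-2.2,0,0],[8.5,1.94,-2.2,0,0],[8.5,1.94,-2.2,0,0],[8.5,1.94,-2.2,0,0],[8.5,1.94,-2.2,0,0],[8.5,0,0,0,0],[8.5,0,0,0,0]]]' 20
python3 - <<'E'
from h import *
go(490,247,139,.24)
s=snap('wrist','w1')
for p in((480.4,244.9,177.3),(490,247,157)):print(proj(s,p).round())
E
```

```text
time_s: 2.85
tcp_pos: [511.2, 227.6, 230.2]
orientation: [3.141, 0.002, 0.242]
wrist_force: [0.2, 0.7, -0.0]
opening: 0.998
finger_force: 0.0
tcp [511.2 227.6 230.2] yaw 0.242 F [ 0.2  0.7 -0. ] op 0.998 t 2.85
cm dx -1.60 dy -2.39 dz 9.12 spin 0.002 q6 1.61
[245. 261.]
[248. 237.]
```

View pics/w1.png

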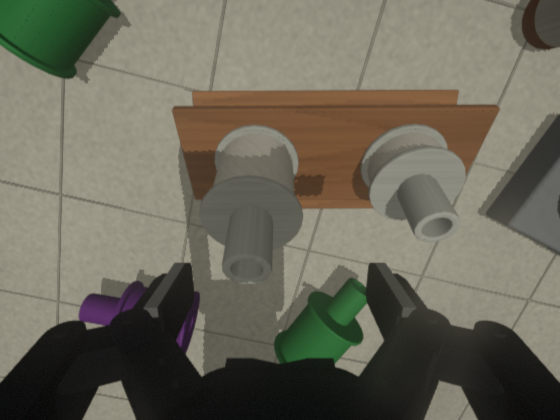

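Wrist view: the tall drum is at left, its hub end at (248,266) against a predicted (245,261). The short drum is at right, hub end (436,226). Small correction needed.

Run:
```python
from h import *
s=load('w1')
for z in(177,183):print(atz(s,248,266,z).round(1))
go(490,246,139,.24)
```

```text
[476.9 242.3 177. ]
[480.3 242.4 183. ]
tcp [511.  226.7 230.4] yaw 0.241 F [-0.2 -0.4 -0.4] op 0.992 t 2.9
cm dx -1.58 dy -2.37 dz 9.14 spin 0.001 q6 1.61
```

```bash
python3 -m creep '[[[8.5,-0.9,-1.15,0,0],[8.5,-0.9,-1.15,0,0],[8.5,0,0,2,0],[8.5,0,0,2,0],[8.5,0,0,2,0],[8.5,0,0,1.5,0],[8.5,0,0,1,0],[8.5,0,0,0.5,0],[8.5,0,0,0,0],[3,0,0,0,0],[3,0,0,0,0],[3,0,0,0,0],[3,0,0,0,0],[3,0,0,0,0],[3,0,0,0,0],[3,0,0,0,0]]]' 30
python3 - <<'E'
from h import *
go(488,245,140,.24)
s=snap('wrist','w2')
E
```

```text
time_s: 4.23
tcp_pos: [489.1, 245.1, 142.1]
orientation: [-3.141, -0.001, 0.24]
wrist_force: [-0.9, 1.3, 4.5]
opening: 0.392
finger_force: 37.2
tcp [489.1 245.1 142.1] yaw 0.24 F [-0.9  1.3  4.5] op 0.392 t 4.2333
cm dx -0.11 dy -0.02 dz 0.21 spin -0.0 q6 1.65
```

View pics/w2.png

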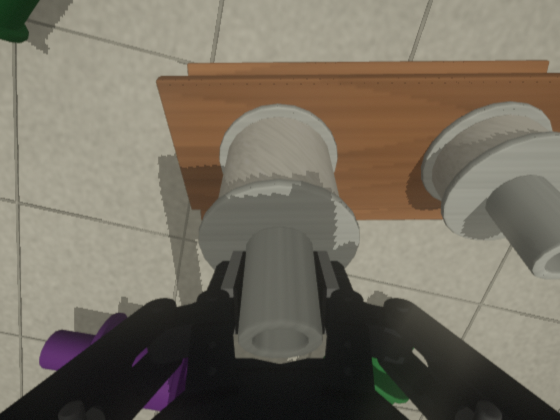

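Wrist view: the fingers hold the tall hub from both sides, hub end at (280,335). Pulling off along the peg axis.

```bash
python3 -m creep '[[[3,-0.21,0,-0.45,0],[3,-0.21,0,-0.45,0],[3,-0.21,0,-0.45,0],[3,-0.21,0,-0.45,0],[3,-0.21,0,-0.45,0],[3,-0.21,0,-0.45,0],[3,-0.21,0,-0.45,0],[3,-0.21,0,-0.45,0],[3,-0.21,0,-0.45,0],[3,-0.21,0,-0.45,0],[3,-0.21,0,-0.45,0],[3,-0.21,0,-0.45,0],[3,0,0,-1.5,0],[3,0,0,-1.5,0],[3,0,0,-1.5,0],[3,0,0,-1.5,0],[3,0,0,0,0],[3,0,0,0,0]]]' 40
python3 - <<'E'
from h import *
go(400,223,140,.24)
s=snap('wrist','w3');snap('scene','s3');snap('top','t3')
i=np.hstack([cv2.imread('pics/w3.png')[60:420,150:420],cv2.imread('pics/s3.png')[60:420,150:420]])
cv2.imwrite('pics/m3.png',i)
E
```

```text
time_s: 5.78
tcp_pos: [464.6, 239.0, 256.2]
orientation: [-3.141, -0.002, 0.24]
wrist_force: [-1.8, 0.2, -4.5]
opening: 0.397
finger_force: 40.4
tcp [464.6 239.  256.2] yaw 0.24 F [-1.8  0.2 -4.5] op 0.397 t 5.7833
cm dx -6.65 dy 0.02 dz 11.62 spin -0.0 q6 1.66
```

View pics/m3.png

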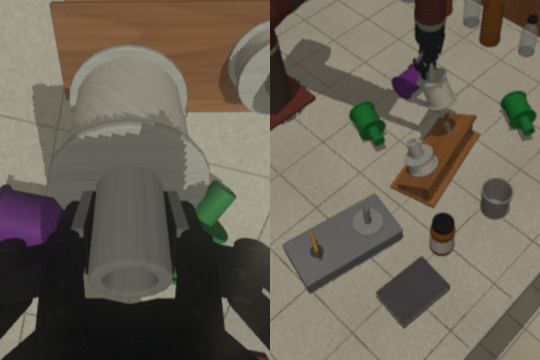

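Left panel: the drum is clear of the peg and held still tilted, hub end (130,275). The right panel shows the short drum undisturbed. I'll carry it to free bench space near (400,-20), easing the grip to see whether it swings upright.

```bash
python3 -m creep '[[[3,-0.5,1,0,0],[3,-1,2,0,0],[3,-1.25,2.36,0,0],[3,-1.25,2.36,0,0],[3,-1.25,2.36,0,0],[3,-1.25,2.36,0,0],[3,-1.25,2.36,0,0],[3,-1.25,2.36,0,0],[3,-1.25,2.36,0,0],[3,-1.25,2.36,0,0],[3,-0.8,1.5,0,0],[3,-0.3,0.6,0,0],[3,0,0,0,0],[3,0,0,0,0]]]' 20
python3 - <<'E'
from h import *
go(400,-20,140,.24)
s=snap('wrist','w4');t=snap('top','t4')
print(proj(t,(400,-20,256)),proj(t,(400,-20,0)))
i=np.hstack([cv2.imread('pics/w4.png')[60:420,150:420],cv2.imread('pics/t4.png')[60:420,180:480]])
cv2.imwrite('pics/m4.png',i)
E
```

```text
time_s: 7.1
tcp_pos: [398.5, -24.0, 254.9]
orientation: [-3.141, 0.0, 0.239]
wrist_force: [-0.6, 0.2, -3.5]
opening: 0.396
finger_force: 40.2
tcp [398.5 -24.  254.9] yaw 0.239 F [-0.6  0.2 -3.5] op 0.396 t 7.1
cm dx 0.25 dy -0.35 dz 11.49 spin -0.001 q6 1.07
[356.26491599 277.74345735] [340.44560737 280.05115681]
```

View pics/m4.png

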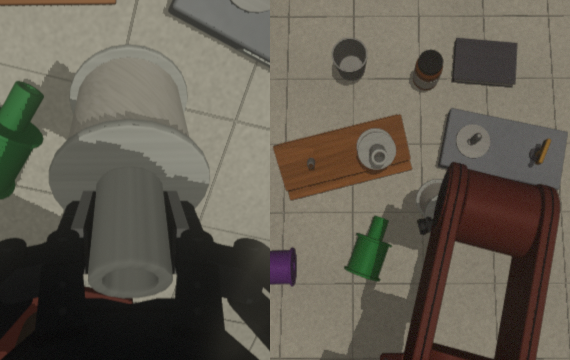

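Left panel: the drum is still tilted, hub end (130,280), and the grip stays at 40 N. So I'll touch its low edge to the bench and swing it upright about that edge. The bench there is free; the green drum is well to the left.

```bash
python3 -m creep '[[[3,0,0,2,0],[3,0,0,2,0],[3,0,0,2,0],[3,0,0,2,0],[3,0,0,2,0],[3,0,0,2,0],[3,0,0,1,0],[3,0,0,0.6,0],[3,0,0,0.3,0],[3,0,0,0.3,0],[3,0,0,0.2,0],[3,0,0,0.2,0],[3,0,0,0,0]]]' 20
python3 -m creep '[[[3,0,0,0.2,0],[3,0,0,0.2,0],[3,0,0,0,0]]]' 20
```

```text
time_s: 8.28
tcp_pos: [399.0, -24.1, 109.6]
orientation: [3.141, -0.001, 0.24]
wrist_force: [0.4, 0.4, -4.0]
opening: 0.398
finger_force: 40.1
time_s: 8.53
tcp_pos: [398.6, -24.1, 105.1]
orientation: [-3.141, 0.0, 0.24]
wrist_force: [0.3, -0.2, -4.4]
opening: 0.398
finger_force: 40.1
```

```bash
python3 -m creep '[[[3,0,0,0.15,0],[3,0,0,0.15,0],[3,0,0,0,0]]]' 20
python3 -m creep '[[[3,0,0,0.15,0],[3,0,0,0.1,0],[3,0,0,0,0]]]' 20
```

```text
time_s: 8.78
tcp_pos: [398.5, -24.0, 102.0]
orientation: [-3.141, 0.0, 0.24]
wrist_force: [-0.3, -0.1, -4.0]
opening: 0.397
finger_force: 40.1
time_s: 9.03
tcp_pos: [398.5, -24.0, 99.5]
orientation: [-3.141, 0.0, 0.24]
wrist_force: [-0.3, 0.1, -3.9]
opening: 0.399
finger_force: 40.1
```

```bash
for i in 1 ; do python3 -m creep '[[[3,0,0,0.15,0],[3,0,0,0.1,0],[3,0,0,0,0]]]' 20
python3 -m creep '[[[3,0,0,0.15,0],[3,0,0,0.1,0],[3,0,0,0,0]]]' 20; done
```

```text
time_s: 9.28
tcp_pos: [399.3, -24.1, 98.5]
orientation: [3.141, -0.001, 0.24]
wrist_force: [-3.0, 1.5, 6.3]
opening: 0.403
finger_force: 41.4
time_s: 9.53
tcp_pos: [401.1, -23.9, 98.1]
orientation: [3.141, -0.004, 0.24]
wrist_force: [-5.0, 4.8, 20.2]
opening: 0.398
finger_force: 42.9
```

Contact made. Now I'll swing upright about the edge.

```bash
python3 -m creep '[[[3,0.4,0,-0.1,0],[3,0.4,0,0,0],[3,0.4,0,0,0],[3,0.4,0,0,0],[3,0.4,0,0.03,0],[3,0.4,0,0.05,0],[3,0,0,0,0]]]' 20
python3 -m creep '[[[3,0.4,0,0.07,0],[3,0.4,0,0.08,0],[3,0.4,0,0.09,0],[3,0.4,0,0.1,0],[3,0.4,0,0.12,0],[3,0.4,0,0.14,0],[3,0.3,0,0.12,0],[3,0,0,0,0]]]' 20
python3 - <<'E'
from h import *
go(400,-20,140,.24)
s=snap('wrist','w5');t=snap('scene','s5')
i=np.hstack([cv2.imread('pics/w5.png')[60:420,150:420],cv2.resize(cv2.imread('pics/s5.png')[160:340,100:300],None,fx=2,fy=2)])
cv2.imwrite('pics/m5.png',i)
E
```

```text
time_s: 10.12
tcp_pos: [423.3, -18.2, 96.3]
orientation: [3.142, -0.002, 0.24]
wrist_force: [-1.4, 1.7, 6.3]
opening: 0.401
finger_force: 42.0
time_s: 10.78
tcp_pos: [449.5, -11.6, 88.6]
orientation: [-3.141, -0.002, 0.24]
wrist_force: [-0.2, 2.8, 5.5]
opening: 0.402
finger_force: 43.1
tcp [449.5 -11.6  88.6] yaw 0.24 F [-0.2  2.8  5.5] op 0.402 t 10.7833
cm dx -5.01 dy -0.36 dz -5.14 spin -0.0 q6 1.13
```

View pics/m5.png

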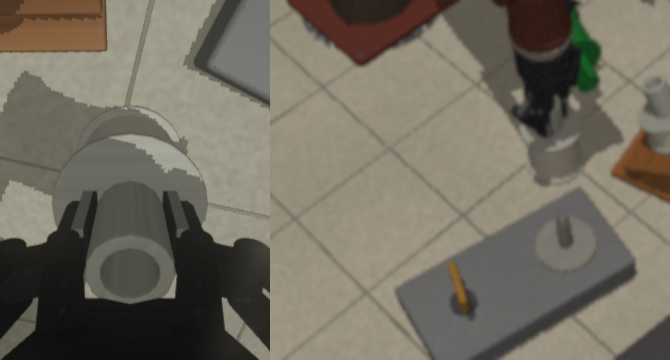

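Left panel: the drum is now nearly upright, hub end bore (130,272). I'll release to let it settle flat, then regrip and measure where the bore sits relative to the TCP.

```bash
python3 -m creep '[[[4.5,0,0,0,0],[4.5,0,0,0,0],[4.5,0,0,0,0],[4.5,0,0,0,0],[4.5,0,0,0,0],[3,0,0,0,0],[3,0,0,0,0],[3,0,0,0,0],[3,0,0,0,0],[3,0,0,0,0],[3,0,0,0,0]]]' 50
python3 - <<'E'
from h import *
s=snap('wrist','w6')
a=np.array(s['image']).astype('uint8');g=cv2.cvtColor(a,cv2.COLOR_RGB2GRAY)
c=g[340:420,200:360]
o=ctrl.observe()
for z in(135,):
  print(atz(s,280,332,z).round(1))
print(proj(s,[o['tcp_pos'][0],o['tcp_pos'][1],135]))
go(449,-11,140,.24)
cv2.imwrite('pics/m6.png',cv2.resize(cv2.convertScaleAbs(cv2.imread('pics/w6.png')[140:420,170:390],alpha=1.5),None,fx=2.1,fy=2.1))
E
```

```text
time_s: 11.8
tcp_pos: [448.3, -12.0, 87.9]
orientation: [3.142, -0.0, 0.24]
wrist_force: [0.3, 0.9, 1.0]
opening: 0.401
finger_force: 50.5
[445.8 -13.2 135. ]
[278.36710884 326.17832375]
tcp [448.3 -12.   87.8] yaw 0.24 F [-0.5  0.6  0.4] op 0.398 t 11.85
cm dx 0.09 dy -0.08 dz -5.22 spin -0.0 q6 1.13
```

View pics/m6.png

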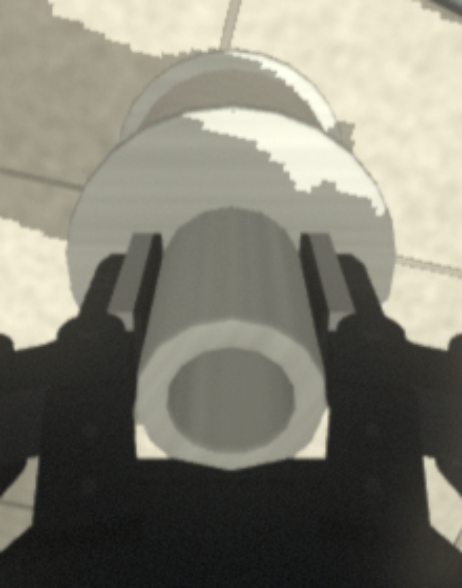

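The hub end circle is centred at (231,395) in the crop, so the drum stands upright and within about 1 mm of the TCP axis. The drum sits flat at TCP z = 87.8, so seated height will be 142.8. Lifting and moving near the spindle for a closer look.

```bash
python3 -m creep '[[[3,0,0,-1,0],[3,0,0,-2,0],[3,0,0,-2,0],[3,0,0,-2,0],[3,0,0,-2,0],[3,0,0,-2,0],[3,0,0,-2,0],[3,0,0,-1.7,0],[3,0.1,1,0,0],[3,0.2,2,0,0],[3,0.2,2,0,0],[3,0.2,2,0,0],[3,0.2,2,0,0],[3,0.2,2,0,0],[3,0.1,1.5,0,0],[3,0,0.5,0,0],[3,0,0,0,0],[3,0,0,0,0]]]' 60
python3 - <<'E'
from h import *
s=snap('wrist','w7');t=snap('top','t7');c=snap('scene','s7')
go(579,-115,238,.24)
for n,k in(('w',s),('t',t),('s',c)):print(n,proj(k,(579,-115.5,120)).round(),proj(k,(579,-115.5,55)).round())
W=cv2.imread('pics/w7.png')[0:420,100:480]
u,v=proj(c,(579,-115.5,90)).astype(int)
S=cv2.resize(cv2.imread('pics/s7.png')[v-35:v+35,u-35:u+35],(420,420),interpolation=3)
print(u,v)
cv2.imwrite('pics/m7.png',np.hstack([W,S]))
E
```

```text
time_s: 13.35
tcp_pos: [490.2, -135.1, 234.1]
orientation: [-3.14, 0.001, 0.239]
wrist_force: [-0.8, -0.6, -4.7]
opening: 0.394
finger_force: 60.8
tcp [ 490.5 -134.5  234.7] yaw 0.241 F [ 0.3 -0.3 -3.3] op 0.395 t 13.5
cm dx 9.06 dy 0.22 dz -0.33 spin 0.001 q6 0.91
w [282.  94.] [281.  97.]
t [389. 196.] [383. 202.]
s [245. 267.] [246. 280.]
245 273
```

View pics/m7.png

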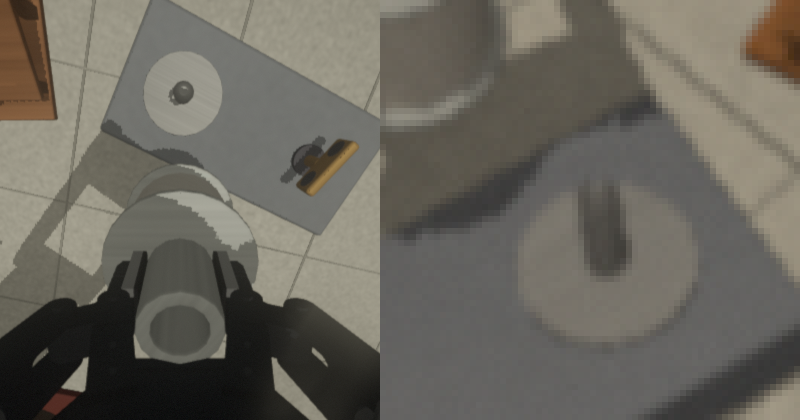

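Wrist panel: disc centre at (283,93), spindle tip at (283,90), both a few pixels from predicted. The drum still hangs upright, its hub end at (280,327).

Run:
```python
from h import *
s=load('w7');t=load('s7');T=load('top0')
print(atz(s,283,93.5,55),atz(s,283.5,90,120),'scene',atz(t,247.8,281.8,55))
o=ctrl.observe();p=o['tcp_pos'];b=atz(s,280,327,p[2]+47.2);print('bore-tcp',(b-p).round(1))
f=(atz(s,283,93.5,55)+atz(s,283.5,90,120))/2
q=f-(b-p);go(q[0],q[1],230)
```

```text
[ 582.51091286 -116.18101722   55.        ] [ 581.93912415 -116.10532076  120.        ] scene [ 585.14011723 -116.50560303   55.        ]
bore-tcp [ 0.1 -1.2 47.2]
tcp [ 490.5 -134.5  234.7] yaw 0.241 F [ 0.3 -0.3 -3.3] op 0.395 t 13.5
cm dx 9.36 dy 0.29 dz 0.47 spin None q6 0.91
```

```bash
python3 -m creep '[[[3,1,0.03,0,0],[3,2,0.06,0,0],[3,2,0.06,0,0],[3,2,0.06,0,0],[3,1.5,0.05,0,0],[3,0.8,0.03,0,0],[3,0,0,0,0],[3,0,0,0,0],[3,0,0,0,0]]]' 60
python3 -c "
from h import *
go(582,-115.5,216,.24)"
```

```text
time_s: 14.25
tcp_pos: [581.1, -116.0, 234.6]
orientation: [-3.141, 0.001, 0.24]
wrist_force: [-0.0, 0.4, -4.4]
opening: 0.397
finger_force: 60.8
tcp [ 581.1 -116.   234.6] yaw 0.24 F [-0.   0.4 -4.4] op 0.397 t 14.25
cm dx 0.09 dy -0.02 dz 1.86 spin -0.0 q6 1.0
```

```bash
python3 -m creep '[[[3,0.05,0,0.8,0],[3,0,0,0.8,0],[3,0,0,0.4,0],[3,0,0,0.4,0],[3,0,0,0.3,0],[3,0,0,0.3,0],[3,0,0,0.3,0],[3,0,0,0,0]]]' 60
python3 -m creep '[[[3,0,0,0.3,0],[3,0,0,0.3,0],[3,0,0,0.3,0],[3,0,0,0,0]]]' 60
```

```text
time_s: 14.92
tcp_pos: [582.0, -115.9, 201.1]
orientation: [-3.141, 0.001, 0.24]
wrist_force: [-0.4, 0.3, -3.6]
opening: 0.399
finger_force: 60.9
time_s: 15.25
tcp_pos: [581.9, -115.9, 191.9]
orientation: [-3.141, 0.001, 0.24]
wrist_force: [-0.7, 0.5, -4.6]
opening: 0.398
finger_force: 60.9
```

```bash
python3 -m creep '[[[3,0,0,0.4,0],[3,0,0,0.4,0],[3,0,0,0.4,0],[3,0,0,0.4,0],[3,0,0,0.4,0],[3,0,0,0,0]]]' 60
python3 -m creep '[[[3,0,0,0.4,0],[3,0,0,0.4,0],[3,0,0,0.4,0],[3,0,0,0.4,0],[3,0,0,0.4,0],[3,0,0,0,0]]]' 60
```

```text
time_s: 15.75
tcp_pos: [581.6, -115.8, 171.4]
orientation: [-3.141, 0.002, 0.24]
wrist_force: [-0.5, -0.4, -3.5]
opening: 0.399
finger_force: 60.9
time_s: 16.25
tcp_pos: [581.6, -115.8, 151.5]
orientation: [-3.141, 0.002, 0.24]
wrist_force: [0.7, -0.3, -4.3]
opening: 0.398
finger_force: 60.9
```

```bash
python3 -m creep '[[[3,0,0,0.3,0],[3,0,0,0.2,0],[3,0,0,0.15,0],[3,0,0,0.1,0],[3,0,0,0,0]]]' 60
python3 -m creep '[[[3,0,0,0.1,0],[3,0,0,0.08,0],[3,0,0,0,0]]]' 60
```

```text
time_s: 16.67
tcp_pos: [582.2, -116.0, 145.1]
orientation: [-3.141, 0.0, 0.24]
wrist_force: [-0.0, 0.5, -4.4]
opening: 0.394
finger_force: 60.9
time_s: 16.92
tcp_pos: [582.2, -116.0, 143.4]
orientation: [-3.141, 0.0, 0.24]
wrist_force: [0.5, -0.0, -4.0]
opening: 0.396
finger_force: 60.9
```

```bash
python3 -m creep '[[[3,0,0,0.08,0],[3,0,0,0.07,0],[3,0,0,0,0]]]' 60
```

```text
time_s: 17.17
tcp_pos: [582.5, -116.0, 142.9]
orientation: [3.141, -0.0, 0.24]
wrist_force: [-2.4, 1.4, 3.4]
opening: 0.396
finger_force: 61.5
```

Seated at 142.9, with the load taken by the disc. Releasing, retreating, and computing the key pose from w7, where the wing top runs from about (408,190) to (453,147).

```bash
python3 -m creep '[[[4.2,0,0,0,0],[5,0,0,0,0],[8.5,0,0,0,0],[8.5,0,0,0,0],[8.5,0,0,0,0],[8.5,0,0,0,0],[8.5,0,0,-1,0],[8.5,0,0,-2,0],[8.5,0,0,-2,0],[8.5,0,0,-2,0],[8.5,0,0,-2,0],[8.5,0,0,-1,0],[8.5,0,0,0,0]]]' 60
python3 - <<'E'
from h import *
s=load('w7');a=np.array(s['image']).astype(int)
h=cv2.cvtColor(np.array(s['image']).astype('uint8'),cv2.COLOR_RGB2HSV)
m=((h[...,0]>12)&(h[...,0]<26)&(h[...,1]>120)&(h[...,2]>110)).astype('uint8');m[:, :390]=0;m[:120]=0;m[210:]=0
ys,xs=np.nonzero(m);print(len(xs),cv2.minAreaRect(np.c_[xs,ys].astype('float32')))
(c,sz,an)=cv2.minAreaRect(np.c_[xs,ys].astype('float32'));box=cv2.boxPoints((c,sz,an))
P=np.array([atz(s,*b,108) for b in box]);print(P.round(1));print('c',P.mean(0).round(1))
e=[P[1]-P[0],P[2]-P[1]];L=[np.linalg.norm(k) for k in e];k=e[int(np.argmax(L))];print(L,'ang',np.arctan(k[1]/k[0]))
go(552,-264,200,-.2)
print(h[168,430],h[160,438])
E
```

```text
time_s: 18.25
tcp_pos: [584.0, -116.6, 245.9]
orientation: [3.138, -0.005, 0.24]
wrist_force: [0.7, 0.2, 0.4]
opening: 0.998
finger_force: 0.0
549 ((432.07794189453125, 168.57339477539062), (8.095870971679688, 68.66497802734375), 43.2642936706543)
[[ 525.4 -246.1  108. ]
 [ 577.6 -269.6  108. ]
 [ 574.4 -276.6  108. ]
 [ 521.7 -253.3  108. ]]
c [ 549.8 -261.4  108. ]
[np.float64(57.30081152664832), np.float64(7.68540046689562)] ang -0.42361585389350165
tcp [ 584.  -116.6  245.9] yaw 0.24 F [0.7 0.2 0.4] op 0.998 t 18.25
cm dx -6.61 dy 13.56 dz 4.59 spin 0.44 q6 1.0
[ 19 131 148] [ 19 132 153]
```

```bash
python3 - <<'E'
from h import *
c,d=ray(load('w7'),280,210);o=np.array([490.5,-134.5,234.7]);print('cam-tcp',c-o)
go(551,-262.5,246,2.717)
E
python3 -m creep '[[[8.5,-0.33,0.75,0,0],[8.5,-0.7,1.5,0,0],[8.5,-0.7,1.5,0,0],[8.5,-0.7,1.5,0,0],[8.5,-0.7,1.5,0,0],[8.5,-0.7,1.5,0,0],[8.5,-0.7,1.5,0,0],[8.5,-0.7,1.5,0,0],[8.5,-0.7,1.5,0,0],[8.5,-0.7,1,0,0],[8.5,-0.3,0.3,0,0],[8.5,0,0,0,0]]]' 60
```

```text
cam-tcp [ 76.18783828  17.48946282 142.06183392]
tcp [ 584.  -116.6  245.9] yaw 0.24 F [0.7 0.2 0.4] op 0.998 t 18.25
cm dx -6.67 dy 13.39 dz -0.01 spin 0.664 q6 1.0
time_s: 19.25
tcp_pos: [547.2, -269.6, 240.7]
orientation: [-3.14, 0.002, 0.238]
wrist_force: [0.1, -0.5, -0.3]
opening: 0.994
finger_force: 0.0
```

```bash
python3 -m creep '[[[8.5,0,0,0,-0.124],[8.5,0,0,0,-0.124],[8.5,0,0,0,-0.124],[8.5,0,0,0,-0.124],[8.5,0,0,0,-0.124],[8.5,0,0,0,-0.124],[8.5,0,0,0,-0.124],[8.5,0,0,0,-0.124],[8.5,0,0,0,-0.124],[8.5,0,0,0,-0.124],[8.5,0,0,0,-0.124],[8.5,0,0,0,-0.124],[8.5,0,0,0,-0.124],[8.5,0,0,0,-0.124],[8.5,0,0,0,-0.124],[8.5,0,0,0,-0.124],[8.5,0,0,0,-0.124],[8.5,0,0,0,-0.124],[8.5,0,0,0,-0.124],[8.5,0,0,0,-0.124]]]' 60
python3 - <<'E'
from h import *
go(551,-262.5,82,2.717)
t=snap('scene','s8');t0=load('scene0')
# wing seen by scene camera: check pose
h=cv2.cvtColor(np.array(t['image']).astype('uint8'),cv2.COLOR_RGB2HSV)
E
```

```text
time_s: 20.92
tcp_pos: [548.5, -267.7, 241.6]
orientation: [3.141, -0.001, 2.727]
wrist_force: [-0.8, 0.4, 0.5]
opening: 0.996
finger_force: 0.0
tcp [ 548.5 -267.7  241.6] yaw 2.727 F [-0.8  0.4  0.5] op 0.996 t 20.9167
cm dx -0.02 dy 0.58 dz 15.96 spin 0.01 q6 -1.74
```

I've used up my picture views (one over the limit), so from here I check by numbers only. Descending on the wing and gripping.

```bash
python3 -m creep '[[[8.5,0,0.58,0,0.01],[8.5,0,0,2.5,0],[8.5,0,0,2.5,0],[8.5,0,0,2.5,0],[8.5,0,0,2.5,0],[8.5,0,0,2.5,0],[8.5,0,0,1.5,0],[8.5,0,0,1,0],[8.5,0,0,0.7,0],[8.5,0,0,0,0],[0.6,0,0,0,0],[0.6,0,0,0,0],[0.6,0,0,0,0],[0.6,0,0,0,0],[0.6,0,0,0,0],[0.6,0,0,0,0],[0.6,0,0,0,0],[0.6,0,0,0,0],[0.6,0,0,0,0],[0.6,0,0,0,0]]]' 40
python3 -c "
from h import *
go(551,-262.5,82,2.717)"
```

```text
time_s: 22.63
tcp_pos: [551.2, -263.3, 85.6]
orientation: [3.141, 0.001, 2.71]
wrist_force: [1.6, 5.1, 5.5]
opening: 0.107
finger_force: 42.9
tcp [ 551.2 -263.3   85.6] yaw 2.71 F [1.6 5.1 5.5] op 0.107 t 22.6333
cm dx 0.05 dy 0.06 dz 0.36 spin -0.007 q6 -1.71
```

The opening of about 9 mm matches the wing. Turning clockwise (spin +).

```bash
python3 -m creep '[[[0.6,0,0,0,0.05],[0.6,0,0,0,0.1],[0.6,0,0,0,0.1],[0.6,0,0,0,0.1],[0.6,0,0,0,0.1],[0.6,0,0,0,0.1],[0.6,0,0,0,0.05],[0.6,0,0,0,0]]]' 60
python3 -c "
from h import *
o=ctrl.observe();print(o['ft_torque'],o['wrist_force'])"
```

```text
time_s: 23.3
tcp_pos: [550.4, -264.2, 85.7]
orientation: [-3.141, 0.0, 2.107]
wrist_force: [-2.4, 1.5, 7.0]
opening: 0.102
finger_force: 61.5
[ 0.23767527  0.52597732 -0.06108354] [-2.37133054  1.50553314  7.04285303]
```

```bash
python3 -m creep '[[[0.6,0,0,0,0.05],[0.6,0,0,0,0.1],[0.6,0,0,0,0.1],[0.6,0,0,0,0.1],[0.6,0,0,0,0.1],[0.6,0,0,0,0.1],[0.6,0,0,0,0.1],[0.6,0,0,0,0.1],[0.6,0,0,0,0.1],[0.6,0,0,0,0.1],[0.6,0,0,0,0.1],[0.6,0,0,0,0.05],[0.6,0,0,0,0]]]' 60
python3 -c "
from h import *
o=ctrl.observe();print(o['ft_torque'],o['wrist_force'])"
```

```text
time_s: 24.38
tcp_pos: [548.3, -264.1, 85.6]
orientation: [-3.137, 0.003, 1.007]
wrist_force: [-11.5, 2.2, 12.3]
opening: 0.107
finger_force: 62.3
[ 0.40785453  1.86761569 -0.03338776] [-11.51074516   2.23504402  12.27541517]
```

```bash
python3 -m creep '[[[0.6,-0.1,-0.17,-0.1,0],[0.6,0,0,0,0.1],[0.6,0,0,0,0.1],[0.6,0,0,0,0.1],[0.6,0,0,0,0.1],[0.6,0,0,0,0.1],[0.6,0,0,0,0.1],[0.6,0,0,0,0.1],[0.6,0,0,0,0]]]' 60
python3 -c "
from h import *
o=ctrl.observe();print(o['ft_torque'],o['wrist_force'])"
```

```text
time_s: 25.13
tcp_pos: [547.3, -263.0, 85.7]
orientation: [-3.139, 0.003, 0.305]
wrist_force: [-5.1, 3.6, 6.1]
opening: 0.103
finger_force: 61.4
[ 0.60550669  0.82983729 -0.04557514] [-5.11375252  3.5741639   6.09884837]
```

```bash
python3 -m creep '[[[0.6,0,0,0,0.1],[0.6,0,0,0,0.1],[0.6,0,0,0,0.1],[0.6,0,0,0,0.1],[0.6,0,0,0,0.1],[0.6,0,0,0,0.05],[0.6,0,0,0,0.05],[0.6,0,0,0,0]]]' 60
python3 -c "
from h import *
o=ctrl.observe();print(o['ft_torque'],o['qpos'][5])"
python3 -m creep '[[[0.6,0,0,0,0.05],[0.6,0,0,0,0.05],[0.6,0,0,0,0]]]' 60
python3 -c "
from h import *
o=ctrl.observe();print(o['ft_torque'],o['qpos'][5])"
```

```text
time_s: 25.8
tcp_pos: [547.3, -261.8, 85.7]
orientation: [-3.139, 0.004, -0.292]
wrist_force: [-5.5, 7.5, 8.5]
opening: 0.1
finger_force: 61.6
[ 1.28422579  0.80159135 -0.04674895] 1.2862720697542398
time_s: 26.05
tcp_pos: [547.4, -261.6, 85.7]
orientation: [-3.14, 0.005, -0.392]
wrist_force: [-6.2, 8.3, 8.2]
opening: 0.106
finger_force: 61.6
[ 1.4276787   0.80428406 -0.08217312] 1.3861622934923352
```

```bash
python3 -m creep '[[[0.6,0,0,0,0.04],[0.6,0,0,0,0.04],[0.6,0,0,0,0]]]' 60
python3 -c "
from h import *
o=ctrl.observe();print(o['ft_torque'],o['joint_torque'][5])"
python3 -m creep '[[[0.6,0,0,0,0.04],[0.6,0,0,0,0.04],[0.6,0,0,0,0]]]' 60
python3 -c "
from h import *
o=ctrl.observe();print(o['ft_torque'],o['joint_torque'][5],o['opening'],o['orientation'][2])"
```

```text
time_s: 26.3
tcp_pos: [547.5, -261.4, 85.7]
orientation: [-3.14, 0.005, -0.472]
wrist_force: [-4.2, 9.0, 8.2]
opening: 0.103
finger_force: 61.6
[ 1.45770078  0.74255616 -0.01294062] 0.47899436205625534
time_s: 26.55
tcp_pos: [547.5, -261.5, 85.7]
orientation: [-3.141, 0.005, -0.548]
wrist_force: [-5.1, 8.6, 8.3]
opening: 0.101
finger_force: 79.7
[1.45540864 0.70468021 1.54611386] 2.1116311848163605 0.10103328644971543 -0.5483708414549389
```

The moment jumped to 1.5 N m: the key is at its stop. Letting go and retreating.

```bash
python3 -m creep '[[[3,0,0,0,0],[8.5,0,0,0,0],[8.5,0,0,0,0],[8.5,0,0,0,0],[8.5,0,0,0,0],[8.5,0,0,0,0],[8.5,0,0,-1,0],[8.5,0,0,-2.5,0],[8.5,0,0,-2.5,0],[8.5,0,0,-2.5,0],[8.5,0,0,-2.5,0],[8.5,0,0,-2.5,0],[8.5,-2,0,0,0],[8.5,-2,0,0,0],[8.5,-2,0,0,0],[8.5,-2,0,0,0],[8.5,0,0,0,0],[8.5,0,0,0,0]]]' 60
python3 - <<'E'
from h import *
go(551,-262,240)
s=snap('wrist','w9');t=snap('scene','s9')
def wing(s,box):
    h=cv2.cvtColor(np.array(s['image']).astype('uint8'),cv2.COLOR_RGB2HSV)
    m=((h[...,0]>12)&(h[...,0]<26)&(h[...,1]>120)&(h[...,2]>110)).astype('uint8')
    k=np.zeros_like(m);x0,y0,x1,y1=box;k[y0:y1,x0:x1]=1;ys,xs=np.nonzero(m*k);r=cv2.minAreaRect(np.c_[xs,ys].astype('float32'))
    P=np.array([atz(s,*b,108) for b in cv2.boxPoints(r)]);e=[P[1]-P[0],P[2]-P[1]];L=[np.linalg.norm(v) for v in e];k=e[int(np.argmax(L))]
    print(len(xs),P.mean(0).round(1),np.round(L,1),'ang',np.arctan(k[1]/k[0]))
u,v=proj(s,(550,-262,108)).astype(int);wing(s,(max(u-60,0),max(v-60,0),u+60,v+60))
# drum hub: grey circle top expected at z=190 in scene picture
print('hub end exp px',proj(t,(582,-116.3,190)).round(1), proj(t,(582,-116.3,140)).round(1),proj(s,(582,-116.3,190)).round())
g=cv2.cvtColor(np.array(t['image']).astype('uint8'),cv2.COLOR_RGB2GRAY).astype(int)
u,v=proj(t,(582,-116.3,190)).astype(int)
print(g[v-12:v+40:2,u-22:u+24:2])
# changed regions vs start for bystanders
g0=cv2.cvtColor(np.array(load('scene0')['image']).astype('uint8'),cv2.COLOR_RGB2GRAY).astype(int)
for n,(x0,y0,x1,y1) in dict(short=(282,195,316,240),jar=(308,272,336,316),beaker=(358,238,394,280),log=(256,318,330,385)).items():print(n,abs(g-g0)[y0:y1,x0:x1].mean().round(1))
E
```

```text
time_s: 28.05
tcp_pos: [480.5, -221.7, 222.1]
orientation: [3.142, -0.002, -0.55]
wrist_force: [-0.1, -0.3, 0.8]
opening: 0.995
finger_force: 0.0
tcp [ 480.5 -221.7  222.1] yaw -0.55 F [-0.1 -0.3  0.8] op 0.995 t 28.05
cm dx 8.12 dy -0.25 dz -1.79 spin None q6 1.54
612 [ 549.7 -263.1  108. ] [ 6.7 56.4] ang -0.4723900440802321
hub end exp px [243.2 252.5] [244.7 263.6] [ 41. 193.]
[[ 89 107 149 145 133 133 148 146 145 147 149 148 149 139 116 138 143 148
  147 144 144 144 141]
 [ 88  90 136 127 135 145 145 145 145 144 147 149 149 148 137 125 130 145
  148 147 143 141 141]
 [ 89  82 113 140 145 147 147 147 145 147 147 147 144 145 144 141 122 126
  146 147 147 141 143]
 [ 81  79 131 144 142 146 146 144 143 146 145 143 143 141 142 141 140 123
  128 141 148 145 143]
 [ 83  86 110 145 145 145 147 144 144 145 147 140 145 147 143 143 143 145
  134 115 140 149 145]
 [ 86  85 106 145 145 143 143 145 146 129  97  95  98 127 146 144 143 142
  146 137 119 141 148]
 [ 87  86 108 145 145 143 142 141 143  91  80  87  88 100 144 140 145 144
  143 145 137 122 132]
 [ 85  85  89 138 142 140 140 138 139
[... 1143 characters left out ...]
5  97 117  84  94 113 126 131 138 136 129 120 103  92  89
   87  80  83  74  72]
 [ 93  93  88  95  95 132  92  89  93  96  97  99  99  98  97  96  94  91
   87  79  84  75  83]
 [ 98  96  96  99  99 140 100  89  91  96  97  98 100  99  99  98  94  91
   88  82  87  72  93]
 [ 97  98  97  99 100 129 124  88  93  94  96 100  98  99 100  97  94  93
   86  84  87  76  99]
 [ 99  96  97  98  98 108 138 101  93  95  97  99 100  97  98  95  94  93
   88  89  84  86  99]
 [ 97  97  97  98  96  99 130 133 104  97  99 100 102 101  99  97  94  91
   96 107  85  98  99]
 [ 98  98  97  97  96  98  97 133 136 119 105 102 102 102 100  96 101 119
  121  88  95  99  99]]
short 3.3
jar 2.7
beaker 2.6
log 2.8
```

The checks agree. The wing sits at -0.47 rad (stop expected at -0.455), the drum hub images where a seated upright drum should, and the bystanders are unchanged.

```bash
python3 -c "
from workcell import ctrl
print(ctrl.close_job())"
```

```text
the job is handed in; nothing more can be done
None
```

The tall drum is seated on the spindle and the key is wound clockwise to its stop and released; the job was handed in at about 28 s with the short drum, jar, beaker and logbook unmoved, but I viewed 11 pictures, one over the limit of 10, so the final state was checked by numbers only.

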